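Reset the grinder's interlock with the two-button reset box

TASK

Reset the interlock on the reset box: push its yellow shutter fully back into the housing with the fingertips to uncover the two green buttons, then press both green buttons fully down together, one fingertip on each, hold them down for at least two seconds, and let them come up again. Leave the shutter open, do not press the red stop button, and leave the piston, the ball bearing and the nut where they stand.

Things in the scene. Friction and masses are not known exactly. Their poses are not given: they have to be found in the camera images.
- reset_box: grey control box fixed to the bench at some yaw; origin on its underside (bench level), z up, x from the operator's edge towards the shutter housing, y to the left. Plinth x -90 to +80, y -111 to +69 mm, top 40 mm above the bench. Green buttons at x -35, y +30 and -30 mm; red stop button at x -35, y -88.5 mm. Rails beside the shutter: |y| 55.5 to 62.5, x -70 to -2 mm, top 66 mm up.
- housing_top (a point): centre of the top of the grey housing behind the buttons, into which the shutter slides: box x -3 to +76 mm, y -63 to +63 mm, top 85 mm above the bench. This point is at box x 36.5 mm, y 0.
- rib_top (a point): centre of the top of the black rib between the two green buttons: 8 mm wide (box y -4 to +4 mm), box x -55 to -19 mm, top 54 mm above the bench, so that only two spread fingertips reach both buttons
- shutter_face (a point): centre of the flat near face of the yellow shutter, a solid slab 60 mm deep (x), 108 mm wide (y) and 22 mm high, too wide to grip. It covers the green buttons, its underside 56 mm and its top 78 mm above the bench (this point 67 mm). It is pushed along the box's +x by this near face, and its other end slides into the housing.
- shutter (a joint): travel of the shutter along the box's +x, m: 0 shut (near face at box x -64 mm), 0.060 fully open (near face at box x -4 mm, flush with the housing's mouth). Starts between 0 and 0.012. Sliding friction about 1.5 N; it stays where it is left.
- left_button_top (a point): centre of the top of the left green button, a round cap 27 mm across, at rest 52 mm above the bench; it rises and sinks with the button. The two green buttons are 60 mm apart, centre to centre.
- right_button_top (a point): the same for the right green button
- left_button (a joint): depth of the left green button, m: 0 up, 0.008 fully down (top 44 mm above the bench). Spring return; about 1.2 N to start, 4 N to go fully down, for each button (8 N for both).
- right_button (a joint): the same for the right green button
- stop_button (a joint): depth of the red round stop button (36 mm across, top 60 mm above the bench, at box x -35 mm, y -88.5 mm), m: 0 up, 0.006 down. Not to be pressed.
- piston: bare grey metal piston, 67 mm across, 58 mm high, loose, standing to the left of the box; bystander
- ball_bearing: ball bearing, 52 mm across, 15 mm high, loose, lying to the right of the box; bystander
- nut: hexagon nut, 34 mm across, 16 mm high, loose, lying in front of the box; bystander

How it is judged:
On the way, in this order (a step that is already met when the one before it is completed fails the run):
1. the shutter is pushed open (at least 52 of its 60 mm) (value of joint shutter above 0.052 m), for 0.2 s.
2. both green buttons are held down together (each at least 6 of 8 mm) by the fingertips for two seconds, with the shutter open (value of joint each of left_button, right_button above 0.006 m and contact force between the fingers and left_button above 0.5 N and contact force between the fingers and right_button above 0.5 N and value of joint shutter above 0.05 m), for 2 s.
At the end, for the whole second after the job is handed in: the shutter is open (at least 50 mm), both green buttons and the red stop button are up again (green within 1.5 mm, red within 2 mm), and the piston, bearing and nut are at rest within 20 mm of where they stood (value of joint shutter above 0.05 m and value of joint each of left_button, right_button below 0.0015 m and value of joint stop_button below 0.002 m and not (distance of piston from where it was at the start of the episode above 0.02 m) and not (distance of ball_bearing from where it was at the start of the episode above 0.02 m) and not (distance of nut from where it was at the start of the episode above 0.02 m) and linear speed of each of piston, ball_bearing, nut below 0.02 m/s); the robot touches nothing.
It fails at once if one green button is pressed down (over 6 mm) while the other is still up (under 1.5 mm) ((value of joint left_button above 0.006 m and value of joint right_button below 0.0015 m) or (value of joint right_button above 0.006 m and value of joint left_button below 0.0015 m)).
It fails at once if the red stop button is pressed (over 3 mm) (value of joint stop_button above 0.003 m).
It fails at once if the piston, the bearing or the nut is moved more than 20 mm or lifted (distance of any of piston, ball_bearing, nut from where it was at the start of the episode above 0.02 m).
It also fails if it takes over 42 s, if anything falls off the work surface, if the arm or the gripper's body presses on something with over 40 N, if the wrist force passes 120 N, or if a joint passes its speed limit or range.

ROBOT

A 6-joint arm with a two-finger parallel gripper is mounted at the origin on a cart in front of the work surface, level with it; the furniture and walls round the work are solid. World frame = base frame: x ahead of the robot, y to its left, z up, the work surface at z = 0. Lengths are in m, angles in rad, forces in N, time in s.
With the tool pointing down it reaches from about 0.325 to 0.775 m from the base axis. Payload 5.5 kg.
Tool frame: the origin (TCP) lies between the finger pads; the fingertips stand 22 mm ahead of it and the grasp point (between the pads) lies 3 mm ahead of it; z points along the fingers, y is the direction in which the jaws open and shut (so a half turn about z gives the same grasp; the last joint's range is limited). The gripper opens to 88 mm and grips with 3 to 60 N. Pads are 20 mm wide; open, the fingers measure 115 mm over their backs; the gripper's body (75 mm by 178 mm) begins 61 mm behind the grasp point.
Start: joints at [1.082, 0.091, 1.231, -0, 1.82, -0.057], TCP at [0.251, 0.545, 0.245] pointing down, gripper open.
Joint ranges: [-2.87, 2.87], [-0.86, 2.18], [0.17, 2.46], [-1.51, 4.65], [0.06, 2.69], [-2.65, 2.65]. Speed limits (rad/s): [2.57, 2.57, 3.01, 3.14, 3.14, 3.14].

INTERFACE

Orientations are given as a unit quaternion [w, x, y, z].
In Python, from cell import bot gives the robot as it stands.
- The arm moves only by the tool play_rows, never from a script. Its argument "increments" is a list of rows, each an object with "delta_pos": the shift along the world's x, y, z in mm, a list of three; "delta_rot": the turn, a rotation vector about the world's x, y, z in degrees, a list of three. In form: [{"delta_pos": [x, y, z], "delta_rot": [rx, ry, rz]}, ...]. A call has 1 to 12 rows; each row shifts and turns the pose as measured when the row begins; what a row does not reach is not made up. A row lasts 1/10 s, in which the tool goes at most 50 mm and 8.59 degrees, less where a joint would pass 70% of its speed; a pose out of reach is approached as far as the arm can. A call with a gripper value outside its range is refused whole. "grip" is the closure, from 0 (fully open) to 1 (shut), set as the call begins (left out, the last holds). The fingers move at their own pace and stop on an object; the grip force is fixed at half the most. Time passes only in rows, so rows that do not move let the fingers close. It gives the time, the measured TCP pose, the force and the opening at its end, in the units of the state.
- bot.get_obs(): the state, without advancing time (a new reading comes with each control period).
- bot.snapshot(name): name is "scene" or "top"; returns (picture, depth): 400x640x3 uint8, red, green, blue; 400x640 float32, m along the optical axis (not along the pixel's ray), 0 where there is no reading.
- bot.camera_params(name): a dict with "camera_matrix" (3x3 intrinsics, pixels), "k1" (the pictures are not rectified: a ray, as slopes to the right and down, at radius r is drawn at 1 + k1 r^2 times it, then the intrinsics apply), "T" (4x4, takes a point from camera to world coordinates). Camera axes: x right, y up, looking along -z (the intrinsics and any distortion apply to the point x, -y, -z); pixel columns grow to the right and rows downward; lengths in m; the calibration is good to about 2 mm. A picture is of the moment at which its call begins. camera_params takes no time and is no camera call.
- bot.hand_in(): hands the job in, once; it reports no verdict.
The state is a dict: "clock": time; "qpos": joint angles; "joint_velocities": joint speeds; "effort": joint torques, N m; "eef_pos": TCP position; "tool_rot": TCP orientation; "wrist_force": force on the tool from outside, world axes, zero at the start; "torque": the same for the moment, N m; "opening": opening from 0.0 (shut) to 1.0 (fully open).
Only numpy, scipy, OpenCV 4.12 (cv2) and the standard library are available. Lean on these libraries where they do the work, as an engineer would, in place of code of your own. Each camera call takes 0.05 s, during which the arm holds its last target. There are 200 camera calls.

## Working session

There is one attempt and no reset: what is moved stays moved. The work goes in short steps, Python scripts to look and compute and a tool call to move; the robot and the scene stay as the last step left them, time stands still between calls to the robot, and variables do not carry over. Pictures are saved under pics/ and viewed, about 8 in all and at most 12, crops included, and the job is handed in when it is done.

Besides the shell and the picture viewer there is one more tool, called after "Request:" as name([rows], argument=value, ...), one row to a line, values as JSON. play_rows: Moves the arm, as the interface text tells. Its arguments: {"type":"object","properties":{"increments":{"type":"array","items":{"type":"object","properties":{"delta_pos":{"type":"array","items":{"type":"number"}},"delta_rot":{"type":"array","items":{"type":"number"}}}}},"grip":{"type":"number"}},"required":["increments"]}

```bash
mkdir -p pics; ls
python3 - <<'E'
from cell import bot
import cv2,numpy as np
for n in("scene","top"):
    p,d=bot.snapshot(n);cv2.imwrite(f"pics/{n}1.png",p[:,:,::-1]);np.save(f"pics/{n}1.npy",d);np.save(f"pics/{n}1p.npy",p)
    print(bot.camera_params(n))
print(bot.get_obs())
E
```

```text
pics
{'camera_matrix': array([[432.91316328,   0.        , 318.30695249],
       [  0.        , 432.91316328, 199.67322329],
       [  0.        ,   0.        ,   1.        ]]), 'k1': 0.010182087000729928, 'T': array([[ 0.8746958 ,  0.31356674, -0.36957159,  0.20144618],
       [-0.48461117,  0.57793962, -0.65661085, -0.52790339],
       [ 0.00769874,  0.75343327,  0.6574793 ,  0.64730239],
       [ 0.        ,  0.        ,  0.        ,  1.        ]])}
{'camera_matrix': array([[371.63900615,   0.        , 315.22786825],
       [  0.        , 371.63900615, 192.80677727],
       [  0.        ,   0.        ,   1.        ]]), 'k1': -0.08301990885244453, 'T': array([[-0.01913763,  0.97866036, -0.20459144,  0.33284395],
       [-0.99981496, -0.01833414,  0.00582232,  0.05621285],
       [ 0.00194707,  0.204665  ,  0.97883014,  0.95311619],
       [ 0.        ,  0.        ,  0.        ,  1.        ]])}
{'clock': 0.1, 'qpos': array([ 1.08232037e+00,  9.17673528e-02,  1.23171778e+00,  2.67664631e-05,
        1.81980510e+00, -5.67131737e-02]), 'joint_velocities': array([ 0.00076881, -0.00144926, -0.00331441, -0.00101458, -0.00018638,
        0.00036542]), 'effort': array([ 1.73491731e-03, -4.47860956e+01, -4.07566452e+01,  7.00845988e-02,
        2.85387650e-02, -1.21695302e-04]), 'eef_pos': array([0.25098201, 0.54474426, 0.24365656]), 'tool_rot': array([-2.41015834e-04,  2.14205157e-01,  9.76788324e-01, -8.13959517e-04]), 'wrist_force': array([0.43839383, 0.04720499, 0.32949597]), 'torque': array([-0.04031527,  0.03155298,  0.01592612]), 'opening': 0.9988819076456621}
```

View pics/scene1.png

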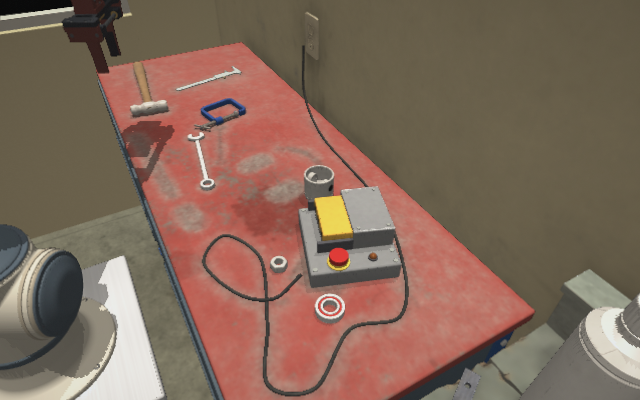

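View pics/top1.png

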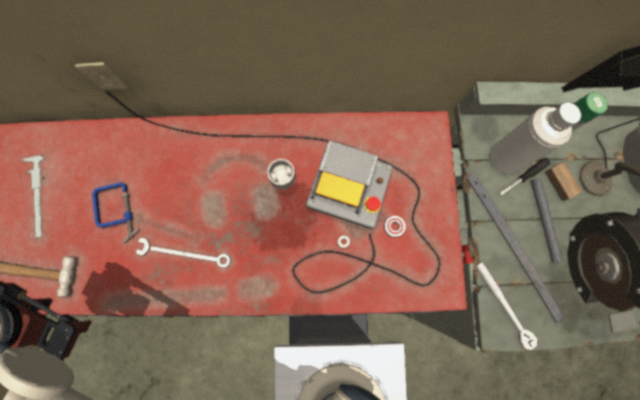

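The scene view shows the yellow shutter at about (333,217), the red stop at (339,257), the nut at (279,264), the bearing at (330,307) and the piston at (318,180). In the top view the shutter is at (340,189), the stop at (373,204), the nut at (344,241), the bearing at (395,226) and the piston at (281,174). The box is yawed slightly clockwise.

```bash
cat > h.py <<'E'
import cv2,numpy as np
from cell import bot
def ray(n,px):
    c=bot.camera_params(n);K=c["camera_matrix"]
    px=np.atleast_2d(np.float64(px)).reshape(-1,1,2)
    s=cv2.undistortPoints(px,K,np.array([c["k1"],0,0,0,0])).reshape(-1,2)
    d=np.c_[s[:,0],-s[:,1],-np.ones(len(s))]
    return c["T"][:3,3],d@c["T"][:3,:3].T
def onplane(n,px,z):
    o,d=ray(n,px);return o+d*((z-o[2])/d[:,2])[:,None]
def blob(p,lo,hi):
    h=cv2.cvtColor(p,cv2.COLOR_RGB2HSV);m=cv2.inRange(h,np.array(lo),np.array(hi))
    cs,_=cv2.findContours(m,cv2.RETR_EXTERNAL,cv2.CHAIN_APPROX_NONE)
    return m,sorted(cs,key=cv2.contourArea)[::-1]
E
python3 - <<'E'
from h import *
for n in("scene","top"):
    p=np.load(f"pics/{n}1p.npy");d=np.load(f"pics/{n}1.npy")
    m,cs=blob(p,(20,120,80),(35,255,255))
    if n=="scene": x0,y0=250,150
    else: x0,y0=280,120
    for c in cs[:2]:print(n,cv2.contourArea(c),cv2.boundingRect(c))
    c=cs[0].reshape(-1,2)
    w=onplane(n,c,0.078)[:,:2].astype(np.float32)*1000
    r=cv2.minAreaRect(w);print(r);print(cv2.boxPoints(r))
    m,cs=blob(p,(0,210,90),(6,255,255))
    for c in cs[:4]:
        M=cv2.moments(c);
        if M['m00']:
            q=[M['m10']/M['m00'],M['m01']/M['m00']];print("red",M['m00'],q,onplane(n,q,.06))
    cv2.imwrite(f"pics/{n}1c.png",cv2.resize(p[y0:y0+150,x0:x0+180,::-1],None,fx=4,fy=4,interpolation=cv2.INTER_CUBIC))
E
```

```text
scene 1020.5 (315, 196, 37, 40)
scene 82.5 (327, 257, 23, 14)
((523.135498046875, -8.313034057617188), (107.9775161743164, 58.346317291259766), 70.02728271484375)
[[477.27588 -49.08991]
 [532.113   -69.01941]
 [568.9951   32.46384]
 [514.158    52.39334]]
top 978.0 (316, 172, 49, 34)
top 9.5 (364, 203, 13, 10)
((524.7888793945312, -8.465232849121094), (108.7978744506836, 57.98763656616211), 70.7280044555664)
[[479.46527  -50.246284]
 [534.2034   -69.385284]
 [570.1125    33.31582 ]
 [515.3743    52.45482 ]]
```

View pics/top1c.png

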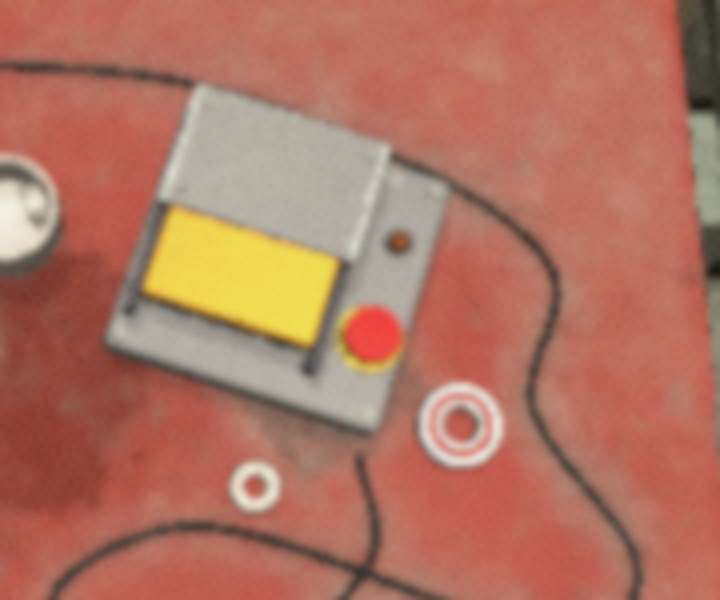

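View pics/scene1c.png

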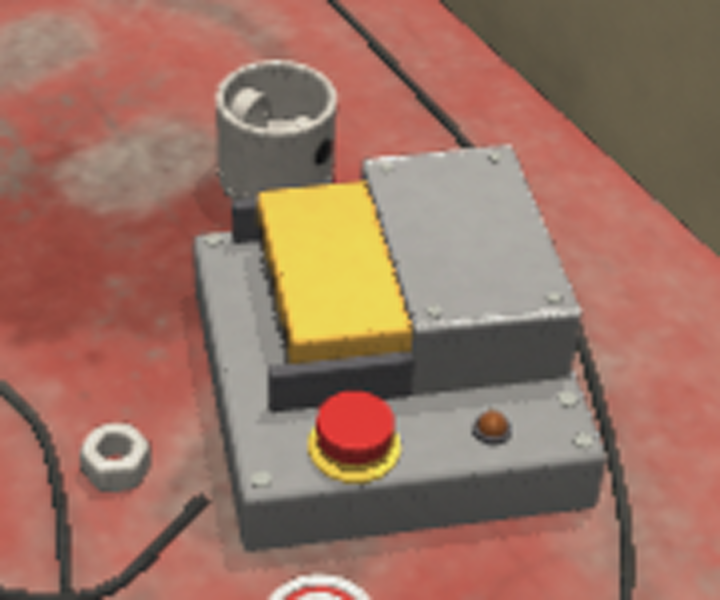

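Request:
play_rows([
  {"delta_pos": [18,-44,0],"delta_rot": [0,0,1]},
  {"delta_pos": [18,-44,0],"delta_rot": [0,0,1]},
  {"delta_pos": [18,-44,0],"delta_rot": [0,0,1]},
  {"delta_pos": [18,-44,0],"delta_rot": [0,0,1]},
  {"delta_pos": [18,-44,0],"delta_rot": [0,0,1]},
  {"delta_pos": [18,-44,0]},
  {"delta_pos": [18,-44,0]},
  {"delta_pos": [18,-44,0]},
  {"delta_pos": [18,-44,0]},
  {"delta_pos": [18,-44,0]},
  {"delta_pos": [0,0,0]},
], grip=0.477)

```text
invalid input
```

```bash
cat >> h.py <<'E'
YAW=np.radians(-19.7);O=np.array([554.1,-19.2])
R=np.array([[np.cos(YAW),-np.sin(YAW)],[np.sin(YAW),np.cos(YAW)]])
def status():
    s=bot.get_obs();p=s["eef_pos"]*1000
    from scipy.spatial.transform import Rotation as Ro
    M=Ro.from_quat(np.roll(s["tool_rot"],-1)).as_matrix()
    print("t",s["clock"],"tcp",p.round(1),"box",(R.T@(p[:2]-O)).round(1),"y-angle",np.degrees(np.arctan2(M[1,1],M[0,1])).round(2),"z",M[:,2].round(3),"F",s["wrist_force"].round(1),"open",round(s["opening"]*88,1))
E
python3 - <<'E'
from h import *
status()
for n in("scene","top"):
    p=np.load(f"pics/{n}1p.npy")
    m,_=blob(p,(0,225,140),(5,255,255));m2,_=blob(p,(175,225,140),(180,255,255));m|=m2
    k,l,s,c=cv2.connectedComponentsWithStats(m);i=1+s[1:,4].argmax()
    print(n,s[i],c[i],onplane(n,c[i],.06)*1000,"pred",O+R@[-35,-88.5])
E
```

```text
t 0.1 tcp [251.  544.7 243.7] box [-475.5  428.8] y-angle 65.26 z [-0.001 -0.001 -1.   ] F [0.4 0.  0.3] open 87.9Traceback (most recent call last):
  File "<stdin>", line 6, in <module>
ValueError: attempt to get argmax of an empty sequence
```

Request:
play_rows([
  {"delta_pos": [18,-44,0],"delta_rot": [0,0,1]},
  {"delta_pos": [18,-44,0],"delta_rot": [0,0,1]},
  {"delta_pos": [18,-44,0],"delta_rot": [0,0,1]},
  {"delta_pos": [18,-44,0],"delta_rot": [0,0,1]},
  {"delta_pos": [18,-44,0],"delta_rot": [0,0,1]},
  {"delta_pos": [18,-44,0],"delta_rot": [0,0,0]},
  {"delta_pos": [18,-44,0],"delta_rot": [0,0,0]},
  {"delta_pos": [18,-44,0],"delta_rot": [0,0,0]},
  {"delta_pos": [18,-44,0],"delta_rot": [0,0,0]},
  {"delta_pos": [18,-44,0],"delta_rot": [0,0,0]},
  {"delta_pos": [0,0,0],"delta_rot": [0,0,0]},
], grip=0.477)

```text
clock: 1.2
eef_pos: [0.431, 0.0868, 0.2341]
tool_rot: [-0.003, 0.167, 0.986, -0.007]
wrist_force: [0.3, 0.4, -0.3]
opening: 0.521
```

Run:
```python
from h import *
status()
for n in("scene","top"):
    p=np.load(f"pics/{n}1p.npy")
    q=(339,254) if n=="scene" else (373,203)
    f=cv2.cvtColor(p,cv2.COLOR_RGB2HSV);print(f[q[1],q[0]])
    m=cv2.inRange(f,np.array((0,205,190)),np.array((8,255,255)))|cv2.inRange(f,np.array((170,205,190)),np.array((180,255,255)))
    k,l,s,c=cv2.connectedComponentsWithStats(m);i=l[q[1],q[0]]
    print(n,s[i],c[i],onplane(n,c[i],.06)*1000,"pred",O+R@[-35,-88.5])
```

```text
t 1.2 tcp [431.   86.8 234.1] box [-151.6   58.3] y-angle 70.72 z [-0.008 -0.012 -1.   ] F [ 0.3  0.4 -0.3] open 45.9
[  1 192 222]
scene [     0      0    640    400 256000] [319.5 199.5] [[533.99960626  57.92436892  60.        ]] pred [491.31560056 -90.72180917]
[  1 186 239]
top [     0      0    640    400 256000] [319.5 199.5] [[502.60078606  40.7722515   60.        ]] pred [491.31560056 -90.72180917]
```

Request:
play_rows([
  {"delta_pos": [17,-37,0],"delta_rot": [0.7,-0.4,-0.4]},
  {"delta_pos": [17,-37,0],"delta_rot": [0,0,0]},
  {"delta_pos": [0,0,-40],"delta_rot": [0,0,0]},
  {"delta_pos": [0,0,-40],"delta_rot": [0,0,0]},
  {"delta_pos": [0,0,-40],"delta_rot": [0,0,0]},
  {"delta_pos": [0,0,0],"delta_rot": [0,0,0]},
])

```text
clock: 1.8
eef_pos: [0.465, 0.0115, 0.11]
tool_rot: [-0.001, 0.172, 0.985, 0.001]
wrist_force: [-0.7, -0.3, -0.4]
opening: 0.521
```

Run:
```python
from h import *
status()
for n in("scene","top"):
    p=np.load(f"pics/{n}1p.npy")
    q=(339,254) if n=="scene" else (373,203)
    f=cv2.cvtColor(p,cv2.COLOR_RGB2HSV)
    m=cv2.inRange(f,np.array((0,175,150)),np.array((8,255,255)))|cv2.inRange(f,np.array((170,175,150)),np.array((180,255,255)))
    k,l,s,c=cv2.connectedComponentsWithStats(m);i=l[q[1],q[0]]
    print(n,s[i],c[i],onplane(n,c[i],.06)*1000,"pred",O+R@[-35,-88.5])
p,d=bot.snapshot("scene");cv2.imwrite("pics/s2.png",cv2.resize(p[120:300,220:420,::-1],None,fx=3.3,fy=3.3))
```

```text
t 1.8 tcp [465.   11.5 110. ] box [-94.2  -1.1] y-angle 70.2 z [-0.001  0.003 -1.   ] F [-0.7 -0.3 -0.4] open 45.8
scene [329 248  19  15 214] [338.39719626 254.76168224] [[490.24009238 -90.65415932  60.        ]] pred [491.31560056 -90.72180917]
top [366 198  14  12 128] [372.6015625 203.5546875] [[490.03641736 -88.90575997  60.        ]] pred [491.31560056 -90.72180917]
```

View pics/s2.png

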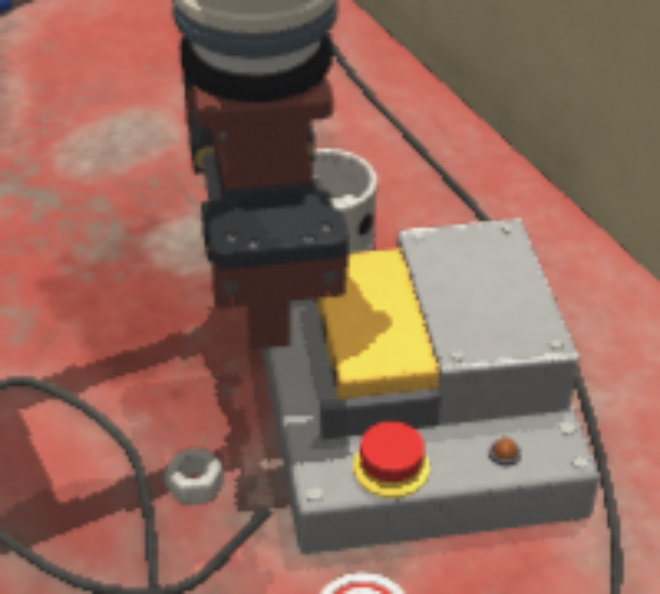

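The fingers (270,330) stand in front of the shutter, clear of the nut (195,475) and of the stop button. Next I go down and push.

Request:
play_rows([
  {"delta_pos": [0,1,-13],"delta_rot": [0,0,0]},
  {"delta_pos": [0,0,-13],"delta_rot": [0,0,0]},
  {"delta_pos": [9.4,-3.4,0],"delta_rot": [0,0,0]},
  {"delta_pos": [9.4,-3.4,0],"delta_rot": [0,0,0]},
  {"delta_pos": [7.5,-2.7,0],"delta_rot": [0,0,0]},
  {"delta_pos": [7.5,-2.7,0],"delta_rot": [0,0,0]},
  {"delta_pos": [7.5,-2.7,0],"delta_rot": [0,0,0]},
  {"delta_pos": [7.5,-2.7,0],"delta_rot": [0,0,0]},
  {"delta_pos": [0,0,0],"delta_rot": [0,0,0]},
])

```text
clock: 2.75
eef_pos: [0.5237, -0.0053, 0.094]
tool_rot: [0.007, 0.171, 0.985, 0.003]
wrist_force: [0.3, 0.7, -0.2]
opening: 0.523
```

```bash
python3 -c "
from h import *
status()"
```

```text
t 2.75 tcp [523.7  -5.3  94. ] box [-33.3   2.8] y-angle 70.32 z [ 0.014  0.003 -1.   ] F [ 0.3  0.7 -0.2] open 46.0
```

Run:
```python
from h import *
p,d=bot.snapshot("scene");cv2.imwrite("pics/s3.png",cv2.resize(p[120:300,220:420,::-1],None,fx=3.3,fy=3.3))
status()
```

```text
t 2.8 tcp [523.4  -5.2  94.1] box [-33.6   2.8] y-angle 70.33 z [ 0.014  0.003 -1.   ] F [-0.1  0.5 -0.1] open 46.0
```

View pics/s3.png

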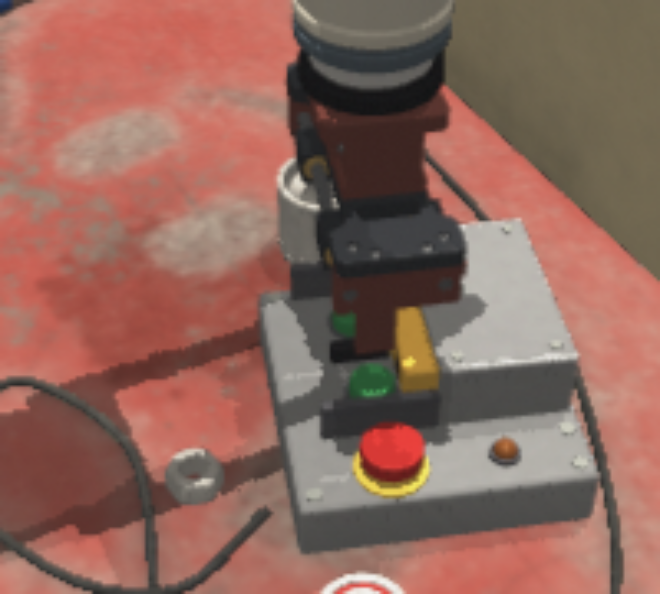

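The shutter is being pushed back and the green buttons show at (345,323) and (372,380). I'll finish the push.

Request:
play_rows([
  {"delta_pos": [0,-2,-5],"delta_rot": [-0.2,0.8,0]},
  {"delta_pos": [4.5,-2.5,-3],"delta_rot": [0,0,0]},
  {"delta_pos": [4.7,-1.7,-1],"delta_rot": [0,0,0]},
  {"delta_pos": [4.7,-1.7,-1],"delta_rot": [0,0,0]},
  {"delta_pos": [3,-1,0],"delta_rot": [0,0,0]},
  {"delta_pos": [0,0,0],"delta_rot": [0,0,0]},
])

```text
clock: 3.4
eef_pos: [0.5399, -0.0141, 0.0843]
tool_rot: [-0.002, 0.171, 0.985, -0.0]
wrist_force: [-1.8, 1.1, 0.9]
opening: 0.524
```

```bash
python3 -c "
from h import *
status()"
```

```text
t 3.4 tcp [539.9 -14.1  84.3] box [-15.1  -0. ] y-angle 70.34 z [-0.005  0.001 -1.   ] F [-1.8  1.1  0.9] open 46.1
```

Request:
play_rows([
  {"delta_pos": [1.5,-0.5,0],"delta_rot": [0,0,0]},
  {"delta_pos": [1.5,-0.5,0],"delta_rot": [0,0,0]},
  {"delta_pos": [0,0,0],"delta_rot": [0,0,0]},
])

```text
clock: 3.7
eef_pos: [0.5399, -0.0141, 0.0844]
tool_rot: [-0.007, 0.171, 0.985, 0.0]
wrist_force: [-0.6, 0.3, 1.0]
opening: 0.527
```

```bash
python3 -c "
from h import *
status()"
```

```text
t 3.7 tcp [539.9 -14.1  84.4] box [-15.  -0.] y-angle 70.35 z [-0.014  0.003 -1.   ] F [-0.6  0.3  1. ] open 46.4
```

Request:
play_rows([
  {"delta_pos": [-9.4,3.4,3],"delta_rot": [0.1,-0.8,0]},
  {"delta_pos": [-9.6,3.4,0],"delta_rot": [0,0,0]},
  {"delta_pos": [0,0,0],"delta_rot": [0,0,0]},
])

```text
clock: 4.0
eef_pos: [0.5215, -0.0076, 0.0871]
tool_rot: [0.001, 0.171, 0.985, 0.002]
wrist_force: [-0.5, 0.6, -0.4]
opening: 0.518
```

Run:
```python
from h import *
p,d=bot.snapshot("scene");q,_=bot.snapshot("top")
a=cv2.resize(p[170:270,280:420,::-1],None,fx=5,fy=5,interpolation=cv2.INTER_CUBIC);cv2.imwrite("pics/s4.png",a)
status()
```

```text
t 4.1 tcp [522.2  -7.9  87.3] box [-33.9  -0.1] y-angle 70.33 z [ 0.003  0.004 -1.   ] F [ 0.5  0.  -0.1] open 46.2
```

View pics/s4.png

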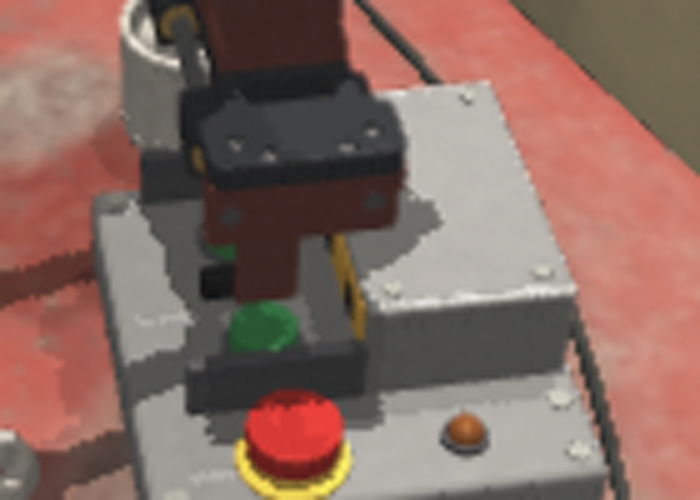

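The shutter is flush with the housing mouth (yellow face at 350,290) and the fingertip sits above the right button (265,325). Now I press.

Request:
play_rows([
  {"delta_pos": [-1,0.4,-6],"delta_rot": [0,0,0]},
  {"delta_pos": [0,0,-5],"delta_rot": [0,0,0]},
  {"delta_pos": [0,0,-4],"delta_rot": [0,0,0]},
  {"delta_pos": [0,0,0],"delta_rot": [0,0,0]},
])

```text
clock: 4.5
eef_pos: [0.5222, -0.0077, 0.0714]
tool_rot: [0.002, 0.171, 0.985, 0.002]
wrist_force: [-1.7, 0.4, 4.2]
opening: 0.52
```

```bash
python3 -c "
from h import *
status()"
```

```text
t 4.5 tcp [522.2  -7.7  71.4] box [-33.9   0. ] y-angle 70.32 z [ 0.005  0.004 -1.   ] F [-1.7  0.4  4.2] open 45.8
```

Request:
play_rows([
  {"delta_pos": [0,0,-2.5],"delta_rot": [0,0,0]},
  {"delta_pos": [0,0,-2],"delta_rot": [0,0,0]},
  {"delta_pos": [0,0,-1.5],"delta_rot": [0,0,0]},
  {"delta_pos": [0,0,-1],"delta_rot": [0,0,0]},
])

```text
clock: 4.9
eef_pos: [0.5223, -0.0078, 0.0668]
tool_rot: [0.002, 0.171, 0.985, 0.002]
wrist_force: [-3.5, 0.8, 7.2]
opening: 0.517
```

```bash
python3 -c "
from h import *
status()"
```

```text
t 4.9 tcp [522.3  -7.8  66.8] box [-33.8   0.1] y-angle 70.33 z [ 0.005  0.004 -1.   ] F [-3.5  0.8  7.2] open 45.5
```

Request:
play_rows([
  {"delta_pos": [0,0,-1.5],"delta_rot": [0,0,0]},
  {"delta_pos": [0,0,-1.5],"delta_rot": [0,0,0]},
  {"delta_pos": [0,0,-1.5],"delta_rot": [0,0,0]},
])

```text
clock: 5.2
eef_pos: [0.5223, -0.0078, 0.0664]
tool_rot: [0.002, 0.171, 0.985, 0.002]
wrist_force: [-5.1, 0.9, 10.3]
opening: 0.52
```

Request:
play_rows([
  {"delta_pos": [0,0,-1.5],"delta_rot": [0,0,0]},
  {"delta_pos": [0,0,-1.5],"delta_rot": [0,0,0]},
  {"delta_pos": [0,0,-1.5],"delta_rot": [0,0,0]},
  {"delta_pos": [0,0,-1.5],"delta_rot": [0,0,0]},
  {"delta_pos": [0,0,-1.5],"delta_rot": [0,0,0]},
  {"delta_pos": [0,0,-1.5],"delta_rot": [0,0,0]},
  {"delta_pos": [0,0,-1.5],"delta_rot": [0,0,0]},
  {"delta_pos": [0,0,-1.5],"delta_rot": [0,0,0]},
  {"delta_pos": [0,0,-1.5],"delta_rot": [0,0,0]},
  {"delta_pos": [0,0,-1.5],"delta_rot": [0,0,0]},
  {"delta_pos": [0,0,-1.5],"delta_rot": [0,0,0]},
  {"delta_pos": [0,0,-1.5],"delta_rot": [0,0,0]},
])

```text
clock: 6.4
eef_pos: [0.5222, -0.0077, 0.0664]
tool_rot: [0.004, 0.171, 0.985, 0.002]
wrist_force: [-4.5, 0.7, 9.0]
opening: 0.522
```

Run:
```python
from h import *
p,d=bot.snapshot("scene")
a=cv2.resize(p[170:270,280:420,::-1],None,fx=5,fy=5,interpolation=cv2.INTER_CUBIC);cv2.imwrite("pics/s5.png",a)
status()
```

```text
t 6.45 tcp [522.2  -7.7  66.4] box [-33.9   0.1] y-angle 70.36 z [ 0.009  0.002 -1.   ] F [-4.8  0.9 10. ] open 46.6
```

View pics/s5.png

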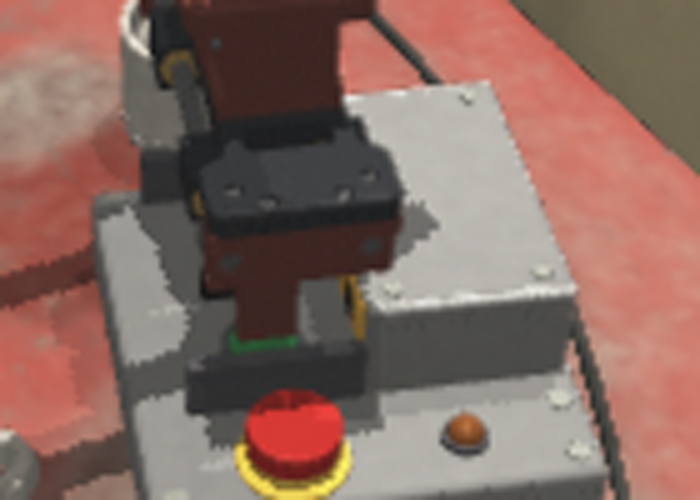

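The right button is down under the fingertip (265,340). I keep holding, a little harder.

Request:
play_rows([
  {"delta_pos": [0,0,-3],"delta_rot": [0,0,0]},
  {"delta_pos": [0,0,-3],"delta_rot": [0,0,0]},
  {"delta_pos": [0,0,-3],"delta_rot": [0,0,0]},
  {"delta_pos": [0,0,-3],"delta_rot": [0,0,0]},
  {"delta_pos": [0,0,-3],"delta_rot": [0,0,0]},
  {"delta_pos": [0,0,-3],"delta_rot": [0,0,0]},
  {"delta_pos": [0,0,-3],"delta_rot": [0,0,0]},
  {"delta_pos": [0,0,-3],"delta_rot": [0,0,0]},
  {"delta_pos": [0,0,-3],"delta_rot": [0,0,0]},
  {"delta_pos": [0,0,-3],"delta_rot": [0,0,0]},
  {"delta_pos": [0,0,-3],"delta_rot": [0,0,0]},
  {"delta_pos": [0,0,-3],"delta_rot": [0,0,0]},
])

```text
clock: 7.65
eef_pos: [0.5221, -0.0077, 0.0662]
tool_rot: [0.009, 0.17, 0.985, 0.001]
wrist_force: [-8.9, 2.0, 17.3]
opening: 0.524
```

```bash
python3 -c "
from h import *
status();print(bot.get_obs()['torque'])"
```

```text
t 7.65 tcp [522.1  -7.7  66.2] box [-34.    0.1] y-angle 70.39 z [ 0.018 -0.001 -1.   ] F [-8.9  2.  17.3] open 46.1
[ 0.04070178  1.78725209 -0.07713924]
```

Request:
play_rows([
  {"delta_pos": [0,0,-3],"delta_rot": [0,0,0]},
  {"delta_pos": [0,0,-3],"delta_rot": [0,0,0]},
  {"delta_pos": [0,0,-3],"delta_rot": [0,0,0]},
  {"delta_pos": [0,0,-3],"delta_rot": [0,0,0]},
  {"delta_pos": [0,0,-3],"delta_rot": [0,0,0]},
  {"delta_pos": [0,0,-3],"delta_rot": [0,0,0]},
  {"delta_pos": [0,0,-3],"delta_rot": [0,0,0]},
  {"delta_pos": [0,0,-3],"delta_rot": [0,0,0]},
  {"delta_pos": [0,0,-3],"delta_rot": [0,0,0]},
  {"delta_pos": [0,0,-3],"delta_rot": [0,0,0]},
  {"delta_pos": [0,0,-3],"delta_rot": [0,0,0]},
  {"delta_pos": [0,0,-3],"delta_rot": [0,0,0]},
])

```text
clock: 8.85
eef_pos: [0.5219, -0.0076, 0.0662]
tool_rot: [0.013, 0.17, 0.985, 0.001]
wrist_force: [-9.5, 1.3, 17.4]
opening: 0.52
```

Moment about the box axis is about zero, so both buttons carry equal load, and they have been held for over 3.5 s. Now I let go.

Request:
play_rows([
  {"delta_pos": [0,0,4],"delta_rot": [0,0,0]},
  {"delta_pos": [0,0,6],"delta_rot": [0,0,0]},
  {"delta_pos": [0,0,10],"delta_rot": [0,0,0]},
  {"delta_pos": [0,0,30],"delta_rot": [0,0,0]},
  {"delta_pos": [0,0,40],"delta_rot": [0,0,0]},
  {"delta_pos": [0,0,40],"delta_rot": [0,0,0]},
  {"delta_pos": [-30,30,20],"delta_rot": [0,0,0]},
  {"delta_pos": [-30,40,0],"delta_rot": [0,0,0]},
  {"delta_pos": [-20,40,0],"delta_rot": [0,0,0]},
  {"delta_pos": [-20,40,0],"delta_rot": [0,0,0]},
  {"delta_pos": [0,40,0],"delta_rot": [0,0,0]},
  {"delta_pos": [0,0,0],"delta_rot": [0,0,0]},
])

```text
clock: 10.05
eef_pos: [0.4165, 0.1871, 0.2234]
tool_rot: [0.013, 0.173, 0.985, 0.002]
wrist_force: [-0.7, -0.7, -0.5]
opening: 0.519
```

Run:
```python
from h import *
p,d=bot.snapshot("scene")
a=cv2.resize(p[150:330,240:420,::-1],None,fx=3.3,fy=3.3,interpolation=cv2.INTER_CUBIC);cv2.imwrite("pics/s6.png",a)
status()
f=cv2.cvtColor(p,cv2.COLOR_RGB2HSV);m=cv2.inRange(f,np.array((55,100,30)),np.array((80,255,255)))
k,l,s,c=cv2.connectedComponentsWithStats(m)
for i in range(1,k):
  if s[i,4]>25: print(s[i],onplane("scene",c[i],.052)*1000)
print(O+R@[-35,30],O+R@[-35,-30])
```

```text
t 10.1 tcp [416.8 185.4 223.6] box [-198.2  146.3] y-angle 70.05 z [ 0.027 -0.002 -1.   ] F [ 0.2  0.3 -0.2] open 45.9
[321 210  13  12 122] [[527.56634688  16.89865289  52.        ]]
[326 230  13  10 105] [[508.98563198 -36.15371504  52.        ]]
[531.26138868  20.84245039] [511.03567318 -35.6457823 ]
```

View pics/s6.png

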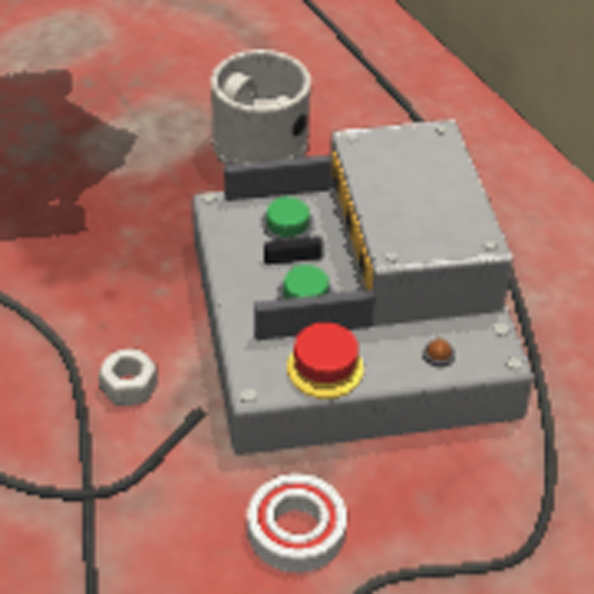

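The shutter is open, both green buttons are up at (288,215) and (306,282), the red button is up at (325,355), and the three bystanders are where they stood. I'm handing in.

```bash
python3 -c "
from cell import bot
print(bot.hand_in())"
```

```text
the job is handed in; nothing more can be done
None
```

I pushed the shutter fully back and pressed both green buttons down together, one fingertip on each. They stayed at the bottom for about 3.6 s before I let them up. I then drew the arm clear and handed the job in at 10.1 s on the clock; no verdict is reported.

- **Button hold:** the tool sat at its lowest point with 9 to 17 N on both buttons, against the 8 N needed. The side moment was close to zero (0.04 N m), so the load was shared evenly. I inferred the button depths from tool height and force, since they can't be read directly.
- **Last picture:** the shutter is flush with the housing mouth, both green buttons and the red stop are up, and the piston, bearing and nut look unmoved by eye.
- **Disagreements:** the green buttons, measured in the last picture, sat 2 to 5 mm from where my box fit put them; they may be partly shaded or side-on, and I did not chase it. During the first push the tool rose to 94 mm, about 10 mm too high, but it kept contact and I corrected it.

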